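# Hold a glass cell in the photometer's light path

### The arm

A 7-joint arm with a two-finger parallel gripper is mounted at the origin on the work surface. World frame = base frame: x ahead of the robot, y to its left, z up, the work surface at z = 0. Lengths are in m, angles in rad, forces in N, time in s.
With the tool pointing down it reaches from about 0.4 to 0.85 m from the base axis. Payload 10.4 kg.
Tool frame: the origin (TCP) lies midway between the tips of the shut fingers; the grasp point (between the pads) lies 19 mm behind it; z points along the fingers, y is the line along which they close (so a half turn about z gives the same grasp; the last joint's range is limited). The gripper opens to 87 mm and grips with 3 to 60 N. Pads are 19 mm wide; open, the fingers measure 117 mm over their backs; the gripper's body (75 mm by 190 mm) begins 51 mm behind the grasp point.
Start: joints at [-1.318, 0.332, -0.065, 1.46, 0.022, 1.35, -0.088], TCP at [0.17, 0.601, 0.223] pointing down, gripper open.
Joint ranges: [-2.6, 2.6], [-0.5, 2.12], [-1.47, 1.34], [0.16, 2.42], [-1.27, 4.41], [0.06, 2.06], [-2.6, 2.6]. Speed limits (rad/s): [2.22, 2.22, 2.79, 2.79, 3.14, 3.14, 3.14].

### API

Orientations are given as a unit quaternion [x, y, z, w].
In Python, from bench import r gives the robot as it stands.
- The arm moves only by the tool arm_command, never from a script. Its argument "moves" is one flat list of numbers, 4 for each row, row after row: the shift along the tool's x, y, z in cm, then the turn about the tool's z in degrees. A call has 1 to 12 rows; each row shifts and turns the commanded pose from where the row before left it, along the tool's axes as they then stand; what a row does not reach is not made up. A row lasts 1/12 s, in which the tool goes at most 41.7 mm and 7.16 degrees, less where a joint would pass 70% of its speed; a pose out of reach is approached as far as the arm can. A call with a gripper value outside its range is refused whole. "fingers" is the opening in per cent of the stroke, from 0 (shut) to 100 (fully open), set as the call begins (left out, the last holds). The fingers move at their own pace and stop on an object; "squeeze" is the grip in N (left out, the last holds). Time passes only in rows, so rows that do not move let the fingers close. It gives the time, the measured TCP pose, the force, the opening and the grip force at its end, in the units of the state.
- r.read_state(): the state, without advancing time (a new reading comes with each control period).
- r.camera(name): name is "scene" or "top" or "wrist"; returns the picture (420x560x3 uint8, red, green, blue); there is no depth.
- r.camera_info(name): a dict with "fx", "fy", "cx", "cy" (pixels), "k1" (the pictures are not rectified: a ray, as slopes to the right and down, at radius r is drawn at 1 + k1 r^2 times it, then the intrinsics apply), "origin" and "attitude" of the camera in the world. Camera axes: x right, y up, looking along -z (the intrinsics and any distortion apply to the point x, -y, -z); pixel columns grow to the right and rows downward; lengths in m; the calibration is good to about 2 mm. A picture is of the moment at which its call begins: read the wrist's pose just before it. camera_info takes no time and is no camera call; for the wrist camera it gives the pose at the moment of the call.
- r.close_job(): hands the job in; it is judged then, once.
The state is a dict: "time": time; "joint_positions": joint angles; "joint_vel": joint speeds; "joint_torque": joint torques, N m; "ee_pos": TCP position; "eef_rot": TCP orientation; "ft_force": force on the tool from outside, world axes, zero at the start; "torque": the same for the moment, N m; "width": finger opening in m; "grip_force": force on a finger pad.
Only numpy, scipy, OpenCV 4.12 (cv2) and the standard library are available. Lean on these libraries where they do the work, as an engineer would, in place of code of your own. Each camera call takes 0.05 s, during which the arm holds its last target. There are 200 camera calls.

### The job

Get the photometer ready and read the tall glass cell: first take the dusting brush off the photometer's bed and lay it flat in the tray's empty long compartment, bristles pointing the same way as the blade of the spatula beside it, and let go of it. Then pick up the tall glass cell, gripping it by its two narrow frosted sides, the fingers never touching the broad polished windows, and hold it upright in the light path, midway between lamp and detector, its middle level and in line with the lenses and its polished windows squarely facing them. Finish while still holding it there in the air, still, and leave the other things where they stand.

Things in the scene. Friction and masses are not known exactly. Their poses are not given: they have to be found in the camera images.
- photometer: open-bed photometer, fixed: grey bed 180 (x) by 340 (y) by 20 mm thick, with two white towers, 100 (x) by 60 (y) mm, tops 150 mm above the bench, centred at y = +130 (lamp) and -130 (detector), 200 mm apart; a dark lens barrel (40 mm wide at lamp, 28 at detector) sticks out 12 mm from each inner face. Origin: centre of the underside, on the bench; z up; the beam runs along y. Open above
- beam_mid (a point): the middle of the light path, midway between the two lenses, 110 mm above the bench (90 mm above the bed's top); same axes as the photometer, the beam along y
- brush: flat dusting brush lying on the photometer's bed between the towers; 150 mm long (x), 16 mm thick; wooden handle 18 mm wide from x = -75 to +17, steel ferrule 28 mm wide to x = 43, bristles (rigid here) 30 mm wide to x = 75. Origin: centre of its flat underside; x along it to the bristles, z up; it balances about 7 mm from the origin towards the bristles; about 50 g
- brush_tip (a point): end of the bristles, 75 mm from the brush's origin along its x, at mid thickness
- tray: wooden tool tray, fixed, outside 200 (x) by 143 (y) mm, walls 5 mm thick, tops 18 mm above the bench, floor 4 mm thick; a wall along x at y = 0 parts it into two long compartments, each 190 by 66.5 by 14 mm deep. Origin: centre of its underside, on the bench; z up. The spatula lies in the +y compartment, blade towards +x; the -y one is empty
- free_slot (a point): centre of the floor of the empty compartment, 4 mm above the bench, 34.5 mm from the tray's origin towards -y; same axes as the tray: the bristles shall point to its +x
- spatula: spatula with dark wooden handle and flat steel blade, 155 mm long, 26 mm wide, lying in the tray's +y compartment; x along it towards the blade; origin at its underside; leave it there
- cell: the tall glass cell, an upright block 40 (x) by 20 (y) by 80 mm high, standing on the bench; its narrow sides, at x = +20 and -20 mm, 16 mm wide, are frosted: the ones to grip (40 mm apart); its broad sides, facing +y and -y, carry the polished windows. Origin: centre of its underside; z up; about 140 g
- cell_mid (a point): centre of the tall cell, 40 mm above its underside; same axes as the cell
- cell_window_a: polished window on the tall cell's +y side: a raised plate 30 (x) by 2 (y) by 72 mm high, origin at its centre; never to be touched by the fingers
- cell_window_b: the like window on the tall cell's -y side
- short_cell: bystander: a glass cell of the same make, 40 by 20 mm but only 45 mm high; origin centre of its underside
- vial: bystander: round glass vial, 34 mm across, 76 mm high; origin centre of its underside
- red_cup: bystander: red glazed cup, 72 mm across, 70 mm high; origin centre of its underside
- bowl: bystander: white bowl, 100 mm across, 45 mm high; origin centre of its underside
- test_tile: bystander: flat blue glazed tile, 60 by 60 by 8 mm; origin centre of its underside
Mind the look-alikes: they are no part of the job. Of the things that look like the tray, the larger one is meant.

How it is judged:
By the outcome, as a careful person would: the job done as asked, in the order asked, and still so for the second after the job is handed in, while the arm keeps its last pose, push and grip.
It also fails if it takes over 64 s, if anything falls off the work surface, if the arm or the gripper's body presses on something with over 40 N, if the wrist force passes 120 N, or if a joint passes its speed limit or range.

## Working session

There is one attempt and no reset: what is moved stays moved. The work goes in short steps, Python scripts to look and compute and a tool call to move; the robot and the scene stay as the last step left them, time stands still between calls to the robot, and variables do not carry over. Pictures are saved under pics/ and viewed, at most 10 in all, crops included, and the job is handed in when it is done.

Besides the shell and the picture viewer there is one more tool, called after ">>>" in YAML: its name, and indented under it one key for each argument. arm_command: Moves the arm, as the interface text tells. Its arguments: {"type":"object","properties":{"moves":{"type":"array"},"fingers":{"type":"number"},"squeeze":{"type":"number"}},"required":["moves"]}

```bash
mkdir -p pics; cat > h.py <<'E'
import numpy as np, cv2
from scipy.spatial.transform import Rotation as R
from bench import r
def att(ci):
    a=np.array(ci["attitude"],float)
    return a if a.shape==(3,3) else R.from_quat(a).as_matrix()
def ray(ci,u,v):
    K=np.array([[ci["fx"],0,ci["cx"]],[0,ci["fy"],ci["cy"]],[0,0,1.]])
    p=cv2.undistortPoints(np.array([[[u,v]]],float),K,np.array([ci["k1"],0,0,0.]))[0,0]
    return np.array(ci["origin"]),att(ci)@np.array([p[0],-p[1],-1])
def onz(ci,u,v,z):
    o,d=ray(ci,u,v); return o+d*(z-o[2])/d[2]
def proj(ci,P):
    q=att(ci).T@(np.array(P)-np.array(ci["origin"])); x,y=q[0]/-q[2],-q[1]/-q[2]
    s=1+ci["k1"]*(x*x+y*y); return ci["cx"]+ci["fx"]*x*s,ci["cy"]+ci["fy"]*y*s
def save(img,n): cv2.imwrite("pics/"+n,cv2.cvtColor(img,cv2.COLOR_RGB2BGR))
E
python3 - <<'E'
from h import *
s=r.read_state();print(s)
for n in("scene","top"):
    print(n,r.camera_info(n)); im=r.camera(n);np.save(n+".npy",im);save(im,n+".png")
print(r.camera_info("wrist"))
E
```

```text
{'time': 0.0, 'joint_positions': array([-1.31759318,  0.33284785, -0.06470661,  1.46095994,  0.02161895,
        1.3499    , -0.08843868]), 'joint_vel': array([ 7.60916907e-05,  1.60189809e-03,  4.88379569e-04,  1.70160814e-03,
       -3.51065994e-05,  1.91084022e-03, -4.45097914e-04]), 'joint_torque': array([-2.75783659e-04, -6.23248529e+01,  2.47785717e-02, -3.89922881e+01,
       -6.12023799e-02,  3.93768889e-02,  1.69224568e-04]), 'ee_pos': array([0.17010087, 0.60099604, 0.22176007]), 'eef_rot': array([ 1.37418761e-01,  9.90512787e-01, -7.07237916e-04, -5.59891656e-05]), 'ft_force': array([-1.00571733, -0.12119117, -0.1195665 ]), 'torque': array([0.02152093, 0.05230294, 0.04451929]), 'grip_force': 0.0, 'width': 0.0871718138418978}
scene {'fx': 460.2550354971991, 'fy': 460.2550354971991, 'cx': 280.1529380833798, 'cy': 214.2370541949609, 'k1': 0.03500894071172466, 'origin': array([ 1.02312444, -0.88447745,  0.8178395 ]), 'attitude': array([0.42283425, 0.1146744 , 0.23841804, 0.86672823])}
top {'fx': 473.85685816243677, 'fy': 473.85685816243677, 'cx': 275.03310809985953, 'cy': 213.72507054160306, 'k1': 0.007000647487928283, 'origin': array([ 0.31140533, -0.06774959,  1.2685014 ]), 'attitude': array([-0.07279771,  0.0745095 ,  0.71008255, -0.6963703 ])}
{'fx': 304.9703181707633, 'fy': 304.9703181707633, 'cx': 276.59469732811516, 'cy': 210.3962432939874, 'k1': -0.030895399591794354, 'origin': array([0.08930057, 0.62455293, 0.38466659]), 'attitude': array([-0.12357523, -0.0925943 ,  0.59541681,  0.78843787])}
```

View pics/top.png

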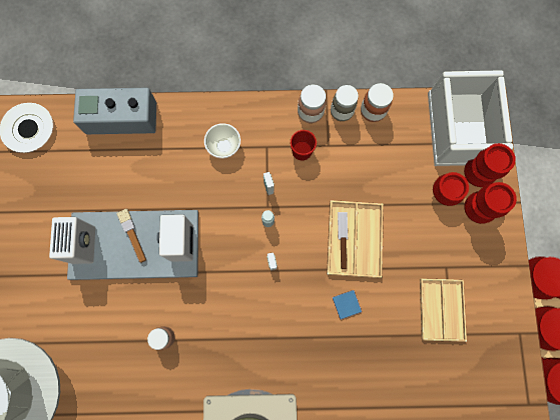

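View pics/scene.png

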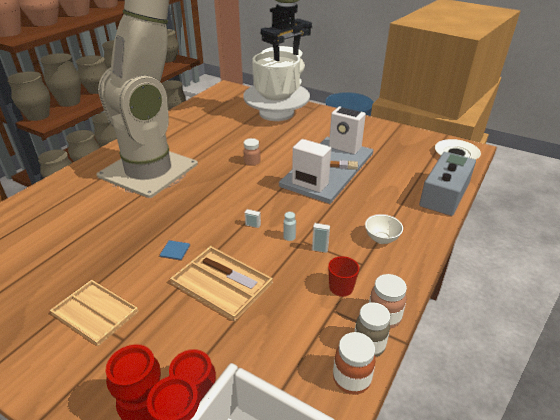

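Top: the brush is at about (132,235) on the bed. The tall cell candidates are (268,183) and (272,261). The tray candidates are (355,238), which is larger and holds the spatula, and (443,310), which is smaller. I'll confirm these in one enlarged crop.

```bash
python3 - <<'E'
from h import *
t=np.load("top.npy");s=np.load("scene.npy")
z=lambda im,x0,y0,w,h:cv2.resize(im[y0:y0+h,x0:x0+w],(w*4,h*4),interpolation=cv2.INTER_CUBIC)
a=np.hstack([z(t,40,200,100,75),z(t,120,200,100,75)])
b=np.hstack([z(s,230,190,100,75),z(t,250,165,40,75),z(t,325,195,60,75)])
b=cv2.copyMakeBorder(b,0,0,0,800-b.shape[1],cv2.BORDER_CONSTANT)
save(np.vstack([a,b]),"crop.png")
ci=r.camera_info("top")
h=cv2.cvtColor(t,cv2.COLOR_RGB2HSV)
for n,p,zz in [("tall",(268,178),.08),("short",(272,258),.045),("traybig",(355,238),.018),("traysmall",(443,310),.018),("bedL",(69,279),.02),("bedBR",(198,276),.02),("bedTR",(198,211),.02),("tower",(173,233),.15)]:
    print(n,onz(ci,*p,zz).round(3))
E
```

```text
tall [ 0.659 -0.057  0.08 ]
short [ 0.454 -0.063  0.045]
traybig [ 0.506 -0.285  0.018]
traysmall [ 0.314 -0.502  0.018]
bedL [0.412 0.468 0.02 ]
bedBR [0.413 0.132 0.02 ]
bedTR [0.587 0.134 0.02 ]
tower [0.506 0.172 0.15 ]
```

View pics/crop.png

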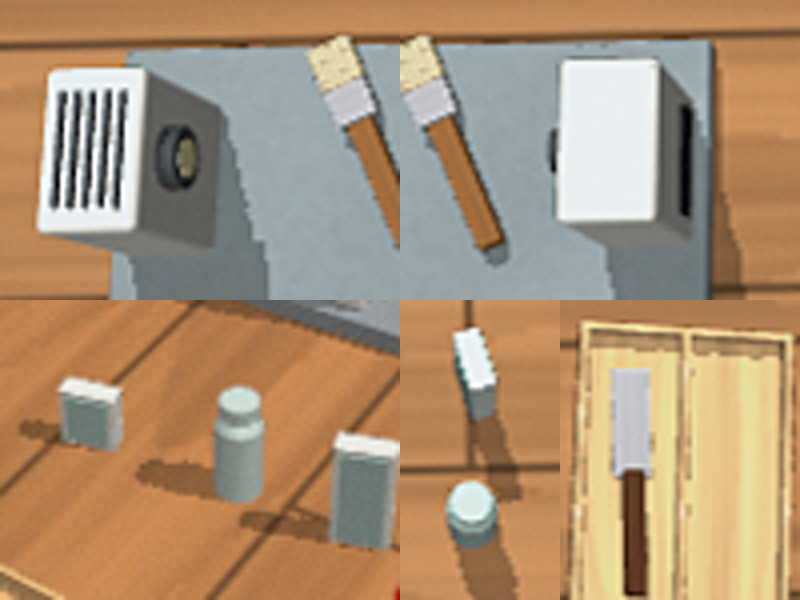

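The crop confirms the picks. The tall cell is the one at (268,183): in the scene view it is clearly taller than the one at (250,218). The larger tray holds the spatula on its left (+y) side and its right compartment is empty. Next I'll measure them by masks.

```bash
python3 - <<'E'
from h import *
t=np.load("top.npy");ci=r.camera_info("top")
h=cv2.cvtColor(t,cv2.COLOR_RGB2HSV).astype(int);H,S,V=h[...,0],h[...,1],h[...,2]
def comp(m,x0,y0,x1,y1):
    k=np.zeros(m.shape,np.uint8);k[y0:y1,x0:x1]=m[y0:y1,x0:x1]
    n,l,st,c=cv2.connectedComponentsWithStats(k);i=1+np.argmax(st[1:,4]);return (l==i).astype(np.uint8)
def rect(m,z,name):
    c=max(cv2.findContours(m,0,2)[0],key=cv2.contourArea)
    b=cv2.boxPoints(cv2.minAreaRect(c)); P=np.array([onz(ci,*q,z) for q in b]); e=P[1]-P[0];f=P[2]-P[1]
    if np.linalg.norm(e)<np.linalg.norm(f): e=f
    print(name,P.mean(0).round(4),"sides",np.linalg.norm(P[1]-P[0]).round(4),np.linalg.norm(P[2]-P[1]).round(4),"yaw long",np.degrees(np.arctan2(e[1],e[0])).round(1))
rect(comp((S>110)&(V>60)&((H<20)),115,228,150,266),.036,"handle")
rect(comp((S<150)&(H>12)&(H<35)&(V>150)&(S>40),112,205,135,228),.036,"bristle")
rect(comp((S<90)&(V>205),260,165,278,195),.08,"celltop")
rect(comp((S<140)&(V>130)&(H>15)&(H<32),322,196,390,285),.018,"tray")
rect(comp((S>100)&(H>8)&(V<100),335,235,352,272),.015,"spat handle")
for n,p,z in[("bris end",(121.75,211.25),.036),("hand end",(141.8,261.2),.036),("cellL",(263.5,173.5),.08),("cellR",(268,172.5),.08),("cellRb",(273.6,188),.08),("cellLb",(269.5,189.5),.08),
 ("tray TL",(330.5,200.5),.018),("tray TR",(383,204),.018),("tray BR",(381,277),.018),("tray BL",(327.5,274),.018),
 ("bed TL",(71.5,212.5),.02),("bed TR",(198,210.2),.02),("bed BR",(198,276),.02),("bed BL",(67.5,280),.02)]:
    print(n,onz(ci,*p,z).round(4))
s=r.read_state();Rt=R.from_quat(s["eef_rot"]).as_matrix();cs=r.camera_info("scene")
for d in[(0,0,0),(.0375,.095,-.07),(-.0375,.095,-.07),(-.0375,-.095,-.07),(.0375,-.095,-.07)]:
    print(d,np.round(proj(cs,s["ee_pos"]+Rt@d),0))
E
```

```text
handle [0.4947 0.2922 0.036 ] sides 0.0179 0.0907 yaw long -155.3
bristle [0.5809 0.3305 0.036 ] sides 0.0586 0.0463 yaw long -91.1
celltop [ 0.656 -0.057  0.08 ] sides 0.0174 0.0392 yaw long -163.2
tray [ 0.506 -0.287  0.018] sides 0.2038 0.149 yaw long -4.9
spat handle [ 0.4669 -0.2532  0.015 ] sides 0.0134 0.0801 yaw long 177.1
bris end [0.587  0.3341 0.036 ]
hand end [0.4529 0.2757 0.036 ]
cellL [ 0.671  -0.0451  0.08  ]
cellR [ 0.6735 -0.0569  0.08  ]
cellRb [ 0.6313 -0.0707  0.08  ]
cellLb [ 0.6275 -0.06    0.08  ]
tray TL [ 0.6099 -0.2246  0.018 ]
tray TR [ 0.5974 -0.3663  0.018 ]
tray BR [ 0.4012 -0.3479  0.018 ]
tray BL [ 0.4117 -0.208   0.018 ]
bed TL [0.5898 0.4741 0.02  ]
bed TR [0.5895 0.1341 0.02  ]
bed BR [0.413  0.1316 0.02  ]
bed BL [0.4094 0.4719 0.02  ]
(0, 0, 0) [286.  57.]
(0.0375, 0.095, -0.07) [298.  29.]
(-0.0375, 0.095, -0.07) [312.  34.]
(-0.0375, -0.095, -0.07) [274.  45.]
(0.0375, -0.095, -0.07) [260.  40.]
```

>>> arm_command:
  moves: [0, 0, -4, 0, 0, 0, -4, 0, -4, -2, 0, 0, -4, -2, 0, 0, -4, -2, 0, 0, -4, -2, 0, 0, -4, -2, 0, 0, -4, -2, 0, 0, -4, -2, 0, 0, -4, -2, 0, 0, -4, -2, 0, 0, 0, 0, 0, 0]
  fingers: 100
  squeeze: 20

```text
time: 1.1
ee_pos: [0.4538, 0.3407, 0.3024]
eef_rot: [0.143, 0.99, -0.001, 0.001]
ft_force: [0.9, -1.1, -0.1]
width: 0.0872
grip_force: 0.0
```

>>> arm_command:
  moves: [0, 0, 0, 7, 0, 0, 0, 7, 0, 0, 0, 7, 0, 0, 0, 7, 0, 0, 0, 7, 0, 0, 0, 7, 0, 0, 0, 7, 0, 0, 0, 7, 0, 0, 0, 7, 0, 0, 0, 7, 0, 0, 0, 7, 0, 0, 0, 7]

```text
time: 2.1
ee_pos: [0.4469, 0.3488, 0.3021]
eef_rot: [0.767, 0.642, -0.0, -0.0]
ft_force: [0.7, 0.2, 0.2]
width: 0.087
grip_force: 0.0
```

>>> arm_command:
  moves: [0, 0, 0, 7, 0, 0, 0, 7, 0, 0, 0, 7, 0, 0, 0, 1.2, 0, 0, 0, 0, 0, 0, 0, 0]

```text
time: 2.6
ee_pos: [0.4471, 0.3488, 0.3024]
eef_rot: [0.874, 0.487, -0.0, -0.0]
ft_force: [-0.2, -0.0, -0.3]
width: 0.087
grip_force: 0.0
```

```bash
cat >> h.py <<'E'
def shift(target,s=None):
    s=s or r.read_state(); M=R.from_quat(s["eef_rot"]).as_matrix()
    return (M.T@(np.array(target)-s["ee_pos"])*100).round(2), np.degrees(np.arctan2(M[1,0],M[0,0])).round(2)
E
python3 - <<'E'
from h import *
ci=r.camera_info("wrist");im=r.camera("wrist");save(im,"w1.png");np.save("w1.npy",im)
import pickle;pickle.dump(ci,open("w1.pkl","wb"))
h=cv2.cvtColor(im,cv2.COLOR_RGB2HSV).astype(int)
print(proj(ci,[.4947,.2922,.036]),proj(ci,[.587,.334,.036]),ci["origin"])
print(shift([.503,.296,.30]))
E
```

```text
(np.float64(325.15859552871433), np.float64(190.83989145774777)) (np.float64(369.05119730557965), np.float64(131.19166079973826)) [0.49193859 0.42089295 0.46517882]
(array([-1.54,  7.53,  0.24]), np.float64(58.19))
```

View pics/w1.png

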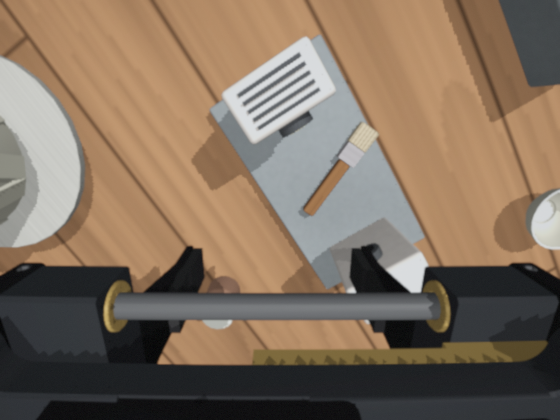

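The wrist view shows the brush handle at about (327,188) and the bristle end at (369,131). Both match the top-view prediction, so I'll refine from here.

```bash
python3 - <<'E'
from h import *
import pickle;ci=pickle.load(open("w1.pkl","rb"));im=np.load("w1.npy")
h=cv2.cvtColor(im,cv2.COLOR_RGB2HSV).astype(int);H,S,V=h[...,0],h[...,1],h[...,2]
k=np.zeros(H.shape,np.uint8);k[155:220,300:355]=((S>110)&(H<22))[155:220,300:355]
c=max(cv2.findContours(k,0,2)[0],key=cv2.contourArea);b=cv2.boxPoints(cv2.minAreaRect(c))
P=np.array([onz(ci,*q,.036) for q in b]);print(P.round(4),P.mean(0).round(4))
# bed edges: grey mask
g=((S<60)&(H>85)&(H<125)&(V>60)).astype(np.uint8)
def edge(p,q,n=15):
    p,q=np.array(p,float),np.array(q,float);d=(q-p)/np.linalg.norm(q-p);nn=np.array([-d[1],d[0]]);out=[]
    gr=cv2.cvtColor(im,cv2.COLOR_RGB2LAB)[...,2].astype(np.float32)
    for f in np.linspace(.08,.92,n):
        o=p+f*(q-p);tt=np.arange(-6,6.1,.25);xy=o+tt[:,None]*nn
        v=cv2.remap(gr,xy[:,0].astype(np.float32)[None],xy[:,1].astype(np.float32)[None],1)[0]
        j=np.argmax(abs(np.gradient(cv2.GaussianBlur(v[None],(9,1),0)[0])));out.append(onz(ci,*xy[j],.02))
    A=np.array(out);x0=np.median(A,0);vx=cv2.fitLine(A[:,:2].astype(np.float32),cv2.DIST_HUBER,0,.001,.001).ravel();print(vx.round(4),"yaw",np.degrees(np.arctan2(vx[1],vx[0])).round(2))
edge((318,37),(423,240));edge((212,112),(320,275))
for q in[(318,37),(212,112),(423,240),(332,288)]:print(onz(ci,*q,.02).round(4))
print(shift([.503,.296,.30]))
E
```

```text
[[0.4529 0.2867 0.036 ]
 [0.5337 0.3222 0.036 ]
 [0.5402 0.3067 0.036 ]
 [0.4592 0.27   0.036 ]] [0.4965 0.2964 0.036 ]
[ 0.0021 -1.      0.5935  0.2939] yaw -89.88
[2.000e-04 1.000e+00 4.134e-01 3.551e-01] yaw 89.99
[0.5883 0.4735 0.02  ]
[0.4161 0.4697 0.02  ]
[0.5886 0.1344 0.02  ]
[0.4233 0.1348 0.02  ]
(array([-1.54,  7.53,  0.24]), np.float64(58.19))
```

>>> arm_command:
  moves: [-0.7, 3.7, 0, 0, -0.6, 3.7, 0, 0, 0, 0, 0, 0, 0, 0, 4, 0, 0, 0, 4, 0, 0, 0, 4, 0, 0, 0, 3, 0, 0, 0, 0, 0, 0, 0, 0, 0]

```text
time: 3.4
ee_pos: [0.5026, 0.2981, 0.1521]
eef_rot: [0.874, 0.485, -0.001, 0.0]
ft_force: [0.3, 0.3, 1.3]
width: 0.087
grip_force: 0.0
```

```bash
python3 - <<'E'
from h import *
print(shift([.504,.298,.024]))
E
```

```text
(array([ 0.1 ,  0.13, 12.81]), np.float64(58.08))
```

>>> arm_command:
  moves: [0.1, 0.1, 3, 0, 0, 0, 3, 0, 0, 0, 3, 0, 0, 0, 2, 0, 0, 0, 1, 0, 0, 0, 0.7, 0, 0, 0, 0, 0, 0, 0, 0, 0, 0, 0, 0, 0]

```text
time: 4.15
ee_pos: [0.5056, 0.2995, 0.0274]
eef_rot: [0.875, 0.485, 0.001, -0.0]
ft_force: [0.1, 0.1, 0.6]
width: 0.0866
grip_force: 0.0
```

>>> arm_command:
  moves: [0, 0, 0, 0, 0, 0, 0, 0, 0, 0, 0, 0, 0, 0, 0, 0, 0, 0, 0, 0, 0, 0, 0, 0, 0, 0, 0, 0, 0, 0, 0, 0, 0, 0, 0, 0, 0, 0, 0, 0]
  fingers: 0
  squeeze: 15

```text
time: 4.98
ee_pos: [0.5045, 0.2988, 0.0255]
eef_rot: [0.875, 0.485, 0.0, -0.0]
ft_force: [0.2, -0.5, -0.0]
width: 0.0285
grip_force: 1.2
```

```bash
python3 - <<'E'
from h import *
ci=r.camera_info("wrist");im=r.camera("wrist");t=r.camera("top")
save(np.hstack([im[150:420,100:460],cv2.resize(t[190:290,40:210],None,fx=2.5,fy=2.7)]),"g1.png")
s=r.read_state();print(s["width"],s["grip_force"],s["ft_force"])
E
```

```text
0.02009012096620395 1.2067356565967202 [-0.08235028  0.31235012 -0.31262821]
```

View pics/g1.png

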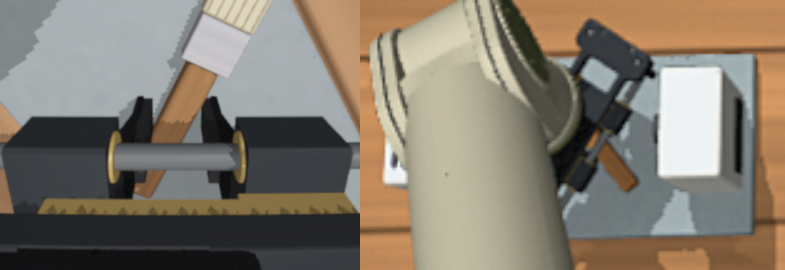

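The fingers are closing on the handle and turning the brush into line with them. I'll let them finish.

>>> arm_command:
  moves: [0, 0, 0, 0, 0, 0, 0, 0, 0, 0, 0, 0, 0, 0, 0, 0, 0, 0, 0, 0]
  squeeze: 20

```text
time: 5.5
ee_pos: [0.5045, 0.2988, 0.0255]
eef_rot: [0.875, 0.485, -0.0, -0.0]
ft_force: [-0.3, -0.2, -0.1]
width: 0.0175
grip_force: 19.9
```

>>> arm_command:
  moves: [0, 0, -1, 0, 0, 0, -3, 0, 0, 0, -4, 0, 0, 0, -4, 0, 0, 0, -4, 0, 0, 0, -4, 0, 0, 0, 0, 0, 0, 0, 0, 0]

```text
time: 6.17
ee_pos: [0.5056, 0.2993, 0.2288]
eef_rot: [0.875, 0.485, 0.003, -0.001]
ft_force: [0.1, -1.2, -2.4]
width: 0.0178
grip_force: 19.9
```

```bash
python3 - <<'E'
from h import *
ci=r.camera_info("wrist");s=r.read_state();im=r.camera("wrist");save(im[0:330,100:460],"g2.png");np.save("g2.npy",im)
import pickle;pickle.dump((ci,s),open("g2.pkl","wb"))
print(s["width"],s["grip_force"],s["ee_pos"],s["joint_positions"])
M=R.from_quat(s["eef_rot"]).as_matrix()
for d in (.095,.060,.037): print(d,np.round(proj(ci,s["ee_pos"]+M@np.array([d,0,.004])),1))
E
```

```text
0.01775258817482861 19.945308566093445 [0.50557812 0.29928741 0.22876933] [-0.92283573  0.24436117  0.37195524  1.58016166 -0.09160203  1.32886245
 -1.09825458]
0.095 [276.3  92.5]
0.06 [276.4 160.6]
0.037 [276.5 201.1]
```

View pics/g2.png

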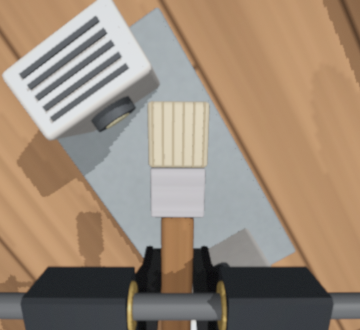

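>>> arm_command:
  moves: [-3.4, 1.9, -0.2, 0, -3.4, 1.9, 0, 0, -3.4, 1.9, 0, 0, -3.4, 1.9, 0, 0, -3.4, 1.9, 0, 0, -3.4, 1.9, 0, 0, -3.4, 1.9, 0, 0, -3.4, 1.9, 0, 0, -3.4, 1.9, 0, 0, -3.4, 1.9, 0, 0, -3.4, 1.9, 0, 0, -3.4, 1.9, 0, 0]

```text
time: 7.22
ee_pos: [0.4802, -0.1696, 0.2263]
eef_rot: [0.875, 0.485, -0.001, -0.001]
ft_force: [0.7, -0.1, -1.9]
width: 0.0177
grip_force: 19.9
```

>>> arm_command:
  moves: [-3.4, 1.9, 0, 0, -3.4, 1.9, 0, 0, 0, 0, 0, 7, 0, 0, 0, 7, 0, 0, 0, 7, 0, 0, 0, 7, 0, 0, 0, 7, 0, 0, 0, 7, 0, 0, 0, 7, 0, 0, 0, 7, 0, 0, 0, 7, 0, 0, 0, 0]

```text
time: 8.22
ee_pos: [0.477, -0.2455, 0.2262]
eef_rot: [0.999, -0.047, -0.001, -0.0]
ft_force: [0.1, -0.9, -1.1]
width: 0.0176
grip_force: 19.9
```

```bash
python3 - <<'E'
from h import *
import pickle;ci,s=pickle.load(open("g2.pkl","rb"));M=R.from_quat(s["eef_rot"]).as_matrix()
z=s["ee_pos"][2]+.0105
for q in[(379,101),(379,167),(379,216)]: print((M.T@(onz(ci,*q,z)-s["ee_pos"])).round(4))
ci=r.camera_info("wrist");s=r.read_state();im=r.camera("wrist");save(im,"t1.png");np.save("t1.npy",im)
pickle.dump((ci,s),open("t1.pkl","wb"));print(s["ee_pos"],s["joint_positions"],shift([.483,-.3195,.2]))
E
```

```text
[ 0.0905  0.0488 -0.01  ]
[ 0.0589  0.0518 -0.0101]
[ 0.0328  0.0544 -0.0102]
[ 0.47699577 -0.2454503   0.22615184] [-0.46111498  0.17855661  0.96274238  1.7289835  -0.1503111   1.31516802
 -1.13136338] (array([1.22, 7.33, 2.63]), np.float64(-4.89))
```

View pics/t1.png

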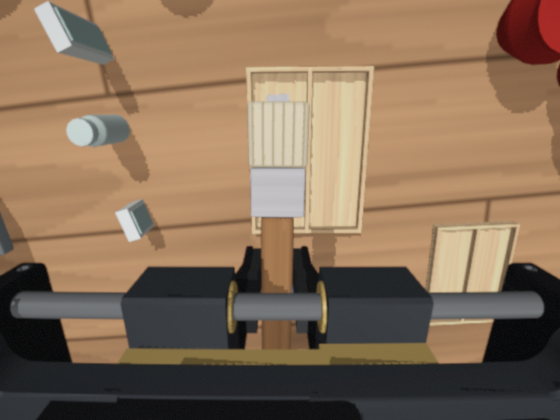

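The wrist view shows the brush held straight, aligned with the tray. The tray's outer corners are about (248,68), (373,67), (361,234) and (251,234), and its empty compartment is on the right. The tall cell's top is near (60,30).

```bash
python3 - <<'E'
from h import *
import pickle;ci,s=pickle.load(open("t1.pkl","rb"))
P=np.array([onz(ci,*q,.018) for q in[(247.5,68),(373,67),(361,234),(252,234)]])
print(P.round(4),P.mean(0).round(4));e=(P[0]+P[1]-P[2]-P[3])[:2];print(np.degrees(np.arctan2(e[1],e[0])),np.degrees(np.arctan2(*( (P[1]-P[0])[[0,1]]*[-1,-1])))) 
e=(P[1]-P[0]);print(np.degrees(np.arctan2(e[0],-e[1])))
C=(np.array([.506,-.287])+P.mean(0)[:2])/2
y=np.radians(-5);X=np.array([np.cos(y),np.sin(y)]);Y=np.array([-X[1],X[0]])
fs=C-.0345*Y;t=fs-.0155*X;print(fs,t,shift([*t,.012]))
# cell top corners guess
for q in[(37,12),(53,5),(79,54),(63,52)]:print(onz(ci,*q,.08).round(4))
E
```

```text
[[ 0.612  -0.2251  0.018 ]
 [ 0.6001 -0.365   0.018 ]
 [ 0.3995 -0.3489  0.018 ]
 [ 0.4132 -0.2064  0.018 ]] [ 0.5062 -0.2864  0.018 ]
-4.965806230541732 4.842017927117829
-4.842017927117829
[ 0.50309802 -0.32104913] [ 0.487657   -0.31969821] (array([ 1.73,  7.31, 21.43]), np.float64(-4.89))
[ 0.6708 -0.0455  0.08  ]
[ 0.6744 -0.062   0.08  ]
[ 0.6321 -0.075   0.08  ]
[ 0.6355 -0.0603  0.08  ]
```

>>> arm_command:
  moves: [0.9, 3.7, 0, 0, 0.8, 3.6, 0, 0, 0, 0, 4, 0, 0, 0, 4, 0, 0, 0, 4, 0, 0, 0, 4, 0, 0, 0, 2, 0, 0, 0, 0, 0, 0, 0, 0, 0, 0, 0, 0, 0]

```text
time: 9.1
ee_pos: [0.489, -0.3208, 0.049]
eef_rot: [0.999, -0.043, 0.001, 0.0]
ft_force: [-0.2, -0.4, -0.4]
width: 0.0179
grip_force: 19.9
```

```bash
python3 - <<'E'
from h import *
print(shift([.4877,-.3197,.0105]))
E
```

```text
(array([-0.14, -0.1 ,  3.85]), np.float64(-4.91))
```

>>> arm_command:
  moves: [-0.1, -0.1, 1.5, 0, 0, 0, 1, 0, 0, 0, 0.7, 0, 0, 0, 0.5, 0, 0, 0, 0.2, 0, 0, 0, 0, 0, 0, 0, 0, 0, 0, 0, 0, 0]

```text
time: 9.77
ee_pos: [0.4878, -0.3191, 0.0092]
eef_rot: [0.999, -0.044, 0.0, -0.0]
ft_force: [-1.3, 0.7, 7.1]
width: 0.0177
grip_force: 20.0
```

>>> arm_command:
  moves: [0, 0, -0.1, 0, 0, 0, 0, 0, 0, 0, 0, 0, 0, 0, 0, 0, 0, 0, 0, 0, 0, 0, 0, 0]
  fingers: 32

```text
time: 10.27
ee_pos: [0.4874, -0.3189, 0.0094]
eef_rot: [0.999, -0.044, -0.0, -0.0]
ft_force: [-0.1, -1.0, 0.9]
width: 0.0275
grip_force: 0.0
```

>>> arm_command:
  moves: [0, 0, -1, 0, 0, 0, -2, 0, 0, 0, -3, 0, 0, 0, -4, 0, 0, 0, -4, 0, 0, 0, -4, 0, 0, 0, -4, 0, 0, 0, 0, 0]

```text
time: 10.93
ee_pos: [0.4893, -0.3215, 0.2378]
eef_rot: [0.999, -0.044, 0.005, 0.002]
ft_force: [0.4, -1.0, 0.2]
width: 0.0279
grip_force: 0.0
```

```bash
python3 - <<'E'
from h import *
im=r.camera("wrist");ci=r.camera_info("wrist");save(im,"t2.png");s=r.read_state();print(s["width"])
print(shift([.654,-.0605,.2]),np.round(proj(ci,[.5031,-.3210,.02]),0),np.round(proj(ci,[.5778,-.3275,.012]),0))
E
```

```text
0.027896799015161403
(array([ 14.16, -27.36,   3.47]), np.float64(-5.03)) [276. 173.] [276. 110.]
```

View pics/t2.png

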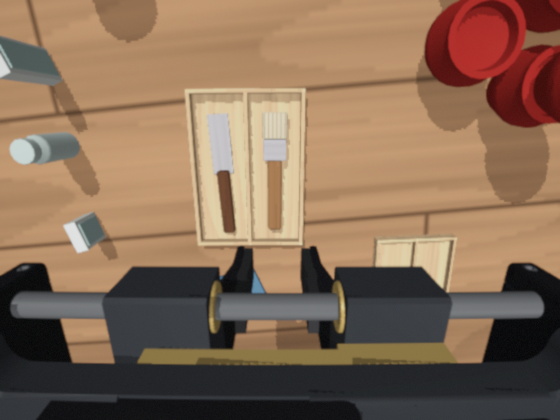

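The brush lies flat in the empty compartment with its bristles pointing the same way as the blade, and it has been let go. Next is the cell.

>>> arm_command:
  moves: [2.4, -3, 0, 0, 2.4, -3, 0, 0, 2.4, -3, 0, 0, 2.4, -3, 0, 0, 2.4, -3, 0, 0, 2.4, -3, 0, 0, 2.4, -3, 0, 0, 0, 0, 0, -7, 0, 0, 0, -7, 0, 0, 0, -7, 0, 0, 0, -7, 0, 0, 0, -7]
  fingers: 76

```text
time: 11.98
ee_pos: [0.6727, -0.1245, 0.2289]
eef_rot: [0.965, 0.262, -0.001, -0.0]
ft_force: [-0.5, 0.6, 0.5]
width: 0.066
grip_force: 0.0
```

>>> arm_command:
  moves: [0, 0, 0, -7, 0, 0, 0, -7, 0, 0, 0, -7, 0, 0, 0, -7, 0, 0, 0, -7, 0, 0, 0, -7, 0, 0, 0, -7, 0, 0, 0, -7, 0, 0, 0, -7, 0, 0, 0, -7, 0, 0, 0, -7, 0, 0, 0, 0]

```text
time: 12.98
ee_pos: [0.6726, -0.1246, 0.229]
eef_rot: [0.593, 0.805, -0.0, -0.001]
ft_force: [0.2, 0.4, 0.2]
width: 0.066
grip_force: 0.0
```

```bash
python3 - <<'E'
from h import *
import pickle
ci=r.camera_info("wrist");s=r.read_state();im=r.camera("wrist");np.save("c1.npy",im);pickle.dump((ci,s),open("c1.pkl","wb"))
u,v=proj(ci,[.654,-.0605,.08]);print(u,v,s["ee_pos"],shift([.654,-.0605,.2]))
x0=int(np.clip(u-100,0,360));y0=int(np.clip(v-75,0,270));print(x0,y0)
save(cv2.resize(im[y0:y0+150,x0:x0+200],None,fx=4,fy=4,interpolation=cv2.INTER_CUBIC),"c1.png")
E
```

```text
277.642565821473 131.83800003176322 [ 0.67262624 -0.12461902  0.22898844] (array([6.68, 0.07, 2.91]), np.float64(106.86))
177 56
```

View pics/c1.png

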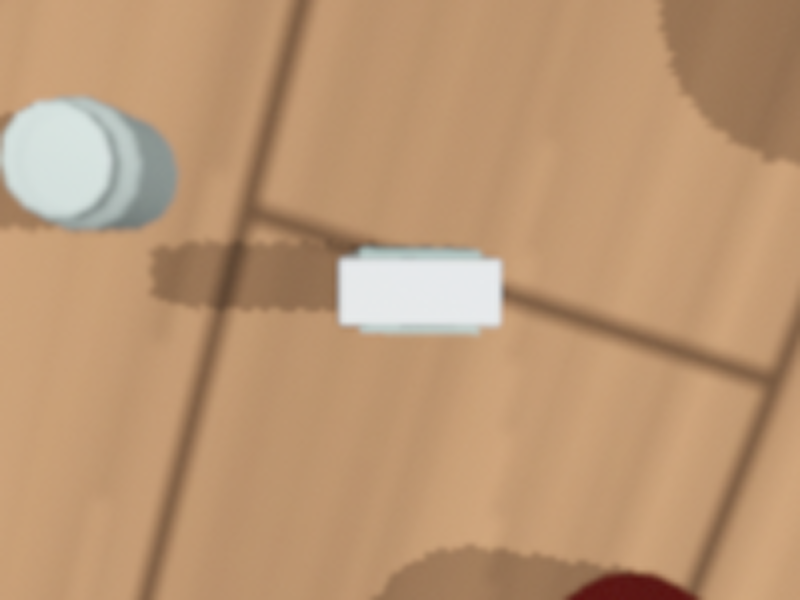

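The crop shows the cell's white top, with corners at about (339,260) to (501,326). It is square to the gripper, and its centre is at full-image (281.6,128.9).

```bash
python3 - <<'E'
from h import *
import pickle;ci,s=pickle.load(open("c1.pkl","rb"));im=np.load("c1.npy")
h=cv2.cvtColor(im,cv2.COLOR_RGB2HSV);m=((h[...,2]>205)&(h[...,1]<16)).astype(np.uint8);k=np.zeros_like(m);k[110:146,250:315]=m[110:146,250:315]
c=max(cv2.findContours(k,0,2)[0],key=cv2.contourArea);rr=cv2.minAreaRect(c);print(rr)
ys,xs=np.nonzero(k);p=(xs.mean(),ys.mean())
C=onz(ci,*p,.08);b=[onz(ci,*q,.08) for q in cv2.boxPoints(rr)];print(p,C)
for i in range(2):e=b[i+1]-b[i];print(np.linalg.norm(e),np.degrees(np.arctan2(e[1],e[0])))
x,y=np.array(p);e=onz(ci,*[501/4+176.5,260/4+55.5],.08)-onz(ci,339/4+176.5,260/4+55.5,.08);print(e,np.degrees(np.arctan2(e[1],e[0])))
print(shift([C[0],C[1],.036]))
E
```

```text
((281.5, 129.0), (16.0, 39.0), 90.0)
(np.float64(281.52067381317), np.float64(128.6937212863706)) [ 0.6567694  -0.05646416  0.08      ]
0.03837986255460059 17.234209153981197
0.015413092040194561 -71.4628064953625
[0.03804966 0.01180323 0.        ] 17.23419590311765
(array([ 6.97,  0.47, 19.31]), np.float64(106.86))
```

>>> arm_command:
  moves: [3.5, 0.3, 0, -0.3, 3.5, 0.2, 0, 0, 0, 0, 0, 0, 0, 0, 4, 0, 0, 0, 4, 0, 0, 0, 3, 0, 0, 0, 0, 0, 0, 0, 0, 0]

```text
time: 13.7
ee_pos: [0.6563, -0.056, 0.1187]
eef_rot: [0.594, 0.805, -0.001, -0.001]
ft_force: [0.8, 0.0, 1.2]
width: 0.0658
grip_force: 0.0
```

```bash
python3 - <<'E'
from h import *
print(shift([.6565,-.0566,.036]))
E
```

```text
(array([-0.07,  0.02,  8.27]), np.float64(107.13))
```

>>> arm_command:
  moves: [-0.1, 0, 2, 0, 0, 0, 2, 0, 0, 0, 2, 0, 0, 0, 1.3, 0, 0, 0, 0.9, 0, 0, 0, 0, 0, 0, 0, 0, 0, 0, 0, 0, 0]

```text
time: 14.37
ee_pos: [0.6586, -0.0572, 0.0392]
eef_rot: [0.593, 0.805, 0.001, 0.001]
ft_force: [0.5, 0.1, 0.5]
width: 0.0659
grip_force: 0.0
```

>>> arm_command:
  moves: [0, 0, 0, 0, 0, 0, 0, 0, 0, 0, 0, 0, 0, 0, 0, 0, 0, 0, 0, 0, 0, 0, 0, 0, 0, 0, 0, 0, 0, 0, 0, 0]
  fingers: 0
  squeeze: 25

```text
time: 15.03
ee_pos: [0.6576, -0.057, 0.0376]
eef_rot: [0.593, 0.805, 0.0, -0.0]
ft_force: [-0.9, -0.3, 1.4]
width: 0.0397
grip_force: 25.0
```

>>> arm_command:
  moves: [0, 0, 0, 0, 0, 0, 0, 0, 0, 0, 0, 0, 0, 0, 0, 0]

```text
time: 15.37
ee_pos: [0.6576, -0.057, 0.0376]
eef_rot: [0.593, 0.805, 0.0, -0.0]
ft_force: [-1.8, 0.6, 3.6]
width: 0.04
grip_force: 25.0
```

>>> arm_command:
  moves: [0, 0, -1, 0, 0, 0, -3, 0, 0, 0, -3.5, 0, 0, 0, -3.5, 0, 0, 0, -3.5, 0, 0, 0, -3.5, 0, 0, 0, -3, 0, 0, 0, 0, 0, 0, 0, 0, 0]

```text
time: 16.12
ee_pos: [0.6583, -0.0573, 0.2499]
eef_rot: [0.593, 0.805, 0.001, 0.001]
ft_force: [-0.4, -0.4, -1.6]
width: 0.0395
grip_force: 25.0
```

>>> arm_command:
  moves: [2, -0.2, 0, 0, 3.7, -0.4, 0, 0, 3.7, -0.4, 0, 0, 3.7, -0.4, 0, 0, 3.7, -0.4, 0, 0, 3.7, -0.4, 0, 0, 3.7, -0.4, 0, 0, 3.7, -0.4, 0, 0, 3.7, -0.4, 0, 0, 3.7, -0.4, 0, 0, 3, -0.4, 0, 0, 0, 0, 0, 0]

```text
time: 17.12
ee_pos: [0.4987, 0.3034, 0.2457]
eef_rot: [0.589, 0.808, -0.001, -0.002]
ft_force: [-0.1, 1.0, -1.2]
width: 0.0398
grip_force: 25.0
```

>>> arm_command:
  moves: [0, 0, 0, 5, 0, 0, 0, 5, 0, 0, 0, 5, 0, 0, 0, 2.2, 0, 0, 0, 0, 0, 0, 0, 0, 0, 0, 0, 0]

```text
time: 17.7
ee_pos: [0.5033, 0.2959, 0.2469]
eef_rot: [0.706, 0.708, -0.001, -0.0]
ft_force: [-1.0, 1.0, -1.4]
width: 0.0401
grip_force: 25.0
```

```bash
python3 - <<'E'
from h import *
import pickle
ci=r.camera_info("wrist");s=r.read_state();im=r.camera("wrist");np.save("p1.npy",im);pickle.dump((ci,s),open("p1.pkl","wb"))
save(im,"p1.png");print(s["ee_pos"],s["ft_force"],s["width"],shift([.502,.3033,.1076]))
E
```

```text
[0.50333976 0.29589801 0.24690559] [-1.002878    0.98183889 -1.44729842] 0.04008805432113445 (array([ 0.74, -0.13, 13.95]), np.float64(90.17))
```

View pics/p1.png

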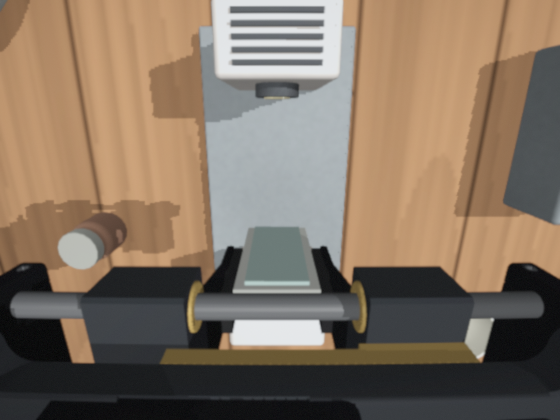

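The wrist view shows the cell held upright between the fingers. The lamp barrel is at columns 256 to 299 and the lamp tower's front edge is at row 80. I'll use these as a last check on the beam line.

```bash
python3 - <<'E'
from h import *
import pickle;ci,s=pickle.load(open("p1.pkl","rb"));im=np.load("p1.npy")
g=cv2.cvtColor(im,cv2.COLOR_RGB2GRAY)
row=g[90];xs=np.nonzero(row[240:315]<70)[0]+240;print(xs.min(),xs.max())
for u in(xs.min()-.5,xs.max()+.5):print("barrel",onz(ci,u,90,.125).round(4))
w=np.nonzero(g[70,200:355]>170)[0]+200;print(w.min(),w.max())
for u in(w.min()-.5,w.max()+.5):print("tower side",onz(ci,u,70,.15).round(4))
print("front",onz(ci,277,81,.145).round(4))
for v in (110,150,190,220):
    b=cv2.cvtColor(im,cv2.COLOR_RGB2LAB)[v,:,2].astype(int);d=np.diff(cv2.GaussianBlur(b.astype(np.float32)[None],(5,1),0)[0])
    l=190+np.argmin(d[190:230]);rr=330+np.argmax(d[330:365]);A=onz(ci,l+.5,v,.02);B=onz(ci,rr+.5,v,.02);print("bed",A.round(4),B.round(4),((A+B)/2).round(4))
E
```

```text
256 297
barrel [0.4849 0.3998 0.125 ]
barrel [0.5216 0.3999 0.125 ]
215 351
tower side [0.4546 0.413  0.15  ]
tower side [0.5621 0.4132 0.15  ]
front [0.5036 0.4053 0.145 ]
bed [0.4141 0.3841 0.02  ] [0.5933 0.3844 0.02  ] [0.5037 0.3842 0.02  ]
bed [0.4134 0.3358 0.02  ] [0.593  0.3361 0.02  ] [0.5032 0.3359 0.02  ]
bed [0.4138 0.2837 0.02  ] [0.5927 0.284  0.02  ] [0.5033 0.2838 0.02  ]
bed [0.4137 0.2418 0.02  ] [0.5943 0.2421 0.02  ] [0.504 0.242 0.02 ]
```

>>> arm_command:
  moves: [0.4, -0.1, 0, 0.1, 0.4, 0, 0, 0, 0, 0, 0, 0, 0, 0, 2, 0, 0, 0, 3, 0, 0, 0, 3, 0, 0, 0, 2, 0, 0, 0, 1.5, 0, 0, 0, 1, 0, 0, 0, 0.5, 0, 0, 0, 0, 0, 0, 0, 0, 0]

```text
time: 18.75
ee_pos: [0.503, 0.3045, 0.1184]
eef_rot: [0.707, 0.707, 0.001, 0.0]
ft_force: [0.0, 0.2, -0.6]
width: 0.0401
grip_force: 25.0
```

>>> arm_command:
  moves: [0, 0, 0, 0, 0, 0, 0, 0, 0, 0, 0, 0, 0, 0, 0, 0]

```text
time: 19.08
ee_pos: [0.5028, 0.3043, 0.1181]
eef_rot: [0.707, 0.707, 0.0, 0.0]
ft_force: [-0.1, -0.1, -0.5]
width: 0.0398
grip_force: 25.0
```

```bash
python3 - <<'E'
from h import *
s=r.read_state();print(s["ee_pos"],shift([.5028,.304,.1076]),s["ft_force"],s["width"])
E
```

```text
[0.50282678 0.30434663 0.11808208] (array([-0.04, -0.  ,  1.05]), np.float64(90.0)) [-0.11853254 -0.11881836 -0.53405856] 0.0398329514469924
```

>>> arm_command:
  moves: [0, 0, 0.6, 0, 0, 0, 0.4, 0, 0, 0, 0, 0, 0, 0, 0, 0, 0, 0, 0, 0, 0, 0, 0, 0, 0, 0, 0, 0, 0, 0, 0, 0]

```text
time: 19.75
ee_pos: [0.5027, 0.3042, 0.1077]
eef_rot: [0.707, 0.707, 0.0, -0.0]
ft_force: [-0.8, 1.2, -2.1]
width: 0.0399
grip_force: 25.0
```

```bash
python3 - <<'E'
from h import *
s=r.read_state();print(shift([.5028,.304,.1076]),s["width"],s["grip_force"],abs(s["joint_vel"]).max())
# scene check: cell top/bottom predicted vs seen
im=r.camera("scene");ci=r.camera_info("scene")
for P in([.483,.296,.15],[.523,.296,.15],[.503,.294,.11],[.503,.304,.07]):
    u,v=proj(ci,P);print(P,round(u),round(v),im[int(v),int(u)])
print("brush tip",[im[int(v),int(u)] for u,v in [proj(ci,[.565,-.3265,.02])]])
E
```

```text
(array([-0.02,  0.01,  0.01]), np.float64(90.0)) 0.03992847451643725 24.99325201730244 0.0022575441267510855
[0.483, 0.296, 0.15] 324 127 [121 119 115]
[0.523, 0.296, 0.15] 336 131 [147 148 138]
[0.503, 0.294, 0.11] 329 141 [106 122 118]
[0.503, 0.304, 0.07] 329 151 [209 197 191]
brush tip [array([221, 196, 153], dtype=uint8)]
```

Pose, grip and stillness all check out, so I'm handing it in.

```bash
python3 -c "
from h import *
print(r.close_job())"
```

```text
the job is handed in; nothing more can be done
None
```

The job is handed in, with no verdict returned: the brush lies in the empty tray compartment, bristles the same way as the spatula blade, and the arm is holding the tall cell upright by its frosted sides at my measured beam midpoint (good to about 2 mm).

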